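# Vent a filtration station and draw its stopper

### The arm

A 6-joint arm with a two-finger parallel gripper is mounted at the origin on the work surface. World frame = base frame: x ahead of the robot, y to its left, z up, the work surface at z = 0. Lengths are in m, angles in rad, forces in N, time in s.
With the tool pointing down it reaches from about 0.375 to 0.825 m from the base axis. Payload 5.5 kg.
Tool frame: the origin (TCP) lies midway between the tips of the shut fingers; the grasp point (between the pads) lies 19 mm behind it; z points along the fingers, x is the direction in which the jaws open and shut, and the axes are right-handed (so a half turn about z gives the same grasp; the last joint's range is limited). The gripper opens to 85 mm and grips with 20 to 120 N. Pads are 22 mm wide; open, the fingers measure 114 mm over their backs; the gripper's body (76 mm by 85 mm) begins 54 mm behind the grasp point. The pads swing forward as they close: fully open they stand 13 mm farther back than shut.
Start: joints at [-1.349, 0.314, -0.047, 1.21, 0, 1.571], TCP at [0.132, -0.585, 0.231] pointing down, gripper open.
Joint ranges: [-2.67, 2.67], [-0.69, 1.73], [-1.03, 1.25], [-2.08, 2.16], [-1.42, 1.45], [-3.14, 3.14]. Speed limits (rad/s): [2.39, 2.39, 3.01, 3.14, 3.14, 3.14].

### API

Orientations are given as a unit quaternion [w, x, y, z].
In Python, from plant import manip gives the robot as it stands. The module is installed in compiled form; this text tells all that it offers.
- The arm moves only by the tool jog_arm, never from a script. Its argument "targets" is a list of rows, each a list of 3 entries, a list of its own where there are three numbers: the finger opening in mm, from 0 to 85.4, then the shift along the world's x, y, z in mm, then the turn, a rotation vector about the world's x, y, z in rad. In form: [[grip, [x, y, z], [rx, ry, rz]], ...]. A call has 1 to 5 rows; each row is the pose to reach, as a shift and turn from the pose measured when the call began; what a row does not reach only later rows make up. A row lasts 1/12 s, in which the tool goes at most 41.7 mm and 7.16 degrees, less where a joint would pass 70% of its speed; a pose out of reach is approached as far as the arm can. A call with a gripper value outside its range is refused whole. The fingers move at their own pace and stop on an object; "force" is the grip in N (left out, the last holds). Time passes only in rows, so rows that repeat a pose let the fingers close. It gives the time, the measured TCP pose, the force and the opening at its end, in the units of the state.
- manip.read_state(): the state, without advancing time (a new reading comes with each control period).
- manip.read_camera(name): name is "side" or "top"; returns a dict with "image" (384x512x3 uint8, red, green, blue), "camera_matrix" (3x3 intrinsics, pixels), "position" and "rotation" of the camera in the world. Camera axes: x right, y down, z forward; pixel columns grow to the right and rows downward; lengths in m; the calibration is good to about 2 mm. A picture is of the moment at which its call begins. There is no depth.
- manip.hand_in(): hands the job in, once; it reports no verdict.
The state is a dict: "clock": time; "joint_positions": joint angles; "joint_vel": joint speeds; "effort": joint torques, N m; "tcp_pos": TCP position; "eef_rot": TCP orientation; "ft_force": force on the tool from outside, world axes, zero at the start; "torque": the same for the moment, N m; "gripper_width": finger opening in m.
Only numpy, scipy, OpenCV 4.12 (cv2) and the standard library are available. Lean on these libraries where they do the work, as an engineer would, in place of code of your own. Each camera call takes 0.05 s, during which the arm holds its last target.

### The job

One of the three stations on the vacuum filtration manifold is closed with a rubber stopper instead of a filter funnel. Throw that station's valve lever into its vent notch, the middle one marked by two small round studs, then work the tight stopper out of the port and set it down, without dropping it, standing upright in the steel instrument tray. Leave the other two levers, the funnels and everything else on the bench as they are.

Things in the scene. Friction and masses are not known exactly. Their poses are not given: they have to be found in the camera images.
- manifold: fixed stainless manifold: level pipe 50 mm thick, 416 mm long along its y, axis 58 mm above the bench. Origin on the bench under its middle, x to the back, z up. Stations at y +130 (left), 0 (mid), -130 mm (right): a port on top and, before it (-x), a lever valve 40 mm thick. The dark notch plate under each lever is 80 to 84 mm up, reaching 54 mm from the stem; beyond it nothing lies under the lever
- port_left (a point): centre of the mouth of the left port, on the flat steel rim (110 mm above the bench, 50 mm outside, 29 mm bore with a springy sealing lip that grips a 23 mm plug)
- port_mid (a point): centre of the mouth of the mid port, on the flat steel rim (110 mm above the bench, 50 mm outside, 29 mm bore with a springy sealing lip that grips a 23 mm plug)
- port_right (a point): centre of the mouth of the right port, on the flat steel rim (110 mm above the bench, 50 mm outside, 29 mm bore with a springy sealing lip that grips a 23 mm plug)
- stem_left (a point): on the upright turning axis of the left valve's lever, at the lever's mid height (94 mm above the bench)
- stem_mid (a point): on the upright turning axis of the mid valve's lever, at the lever's mid height (94 mm above the bench)
- stem_right (a point): on the upright turning axis of the right valve's lever, at the lever's mid height (94 mm above the bench)
- grip_left (a point): middle of the black barrel grip of the left lever, 96 mm from the stem axis, 94 mm above the bench. The grip is a level round bar 18 mm thick from 70 to 122 mm from the axis; between it and the hub (26 mm across) the lever is a flat bar 12 mm wide and 6 mm thick, and beside the hub the lever is 16 mm tall
- grip_mid (a point): middle of the black barrel grip of the mid lever, 96 mm from the stem axis, 94 mm above the bench. The grip is a level round bar 18 mm thick from 70 to 122 mm from the axis; between it and the hub (26 mm across) the lever is a flat bar 12 mm wide and 6 mm thick, and beside the hub the lever is 16 mm tall
- grip_right (a point): middle of the black barrel grip of the right lever, 96 mm from the stem axis, 94 mm above the bench. The grip is a level round bar 18 mm thick from 70 to 122 mm from the axis; between it and the hub (26 mm across) the lever is a flat bar 12 mm wide and 6 mm thick, and beside the hub the lever is 16 mm tall
- valve_left (a joint): left (+y) lever. 0 = in the middle (vent) notch, between the two studs: lever points from its stem along the manifold's -x. + swings the tip to the manifold's -y. Other notches -0.60, +0.60; stops -0.78, +0.78. Starts between -0.64 and -0.18. It stays where left (0.1 N m moves it); within 0.09 of a notch its spring ball drops in and centres it; about 0.65 N m (7 N at the grip) drives it out of a notch, so pushed too far it leaves the notch
- valve_mid (a joint): middle lever. 0 = in the middle (vent) notch, between the two studs: lever points from its stem along the manifold's -x. + swings the tip to the manifold's -y. Other notches -0.60, +0.60; stops -0.78, +0.78. Starts between +0.18 and +0.64. It stays where left (0.1 N m moves it); within 0.09 of a notch its spring ball drops in and centres it; about 0.65 N m (7 N at the grip) drives it out of a notch, so pushed too far it leaves the notch
- valve_right (a joint): right (-y) lever. 0 = in the middle (vent) notch, between the two studs: lever points from its stem along the manifold's -x. + swings the tip to the manifold's -y. Other notches -0.60, +0.60; stops -0.78, +0.78. Starts between +0.18 and +0.64. It stays where left (0.1 N m moves it); within 0.09 of a notch its spring ball drops in and centres it; about 0.65 N m (7 N at the grip) drives it out of a notch, so pushed too far it leaves the notch
- stopper (a point): centre of the black rubber stopper, z up, 42 mm tall: shank 23 mm thick, 18 mm long, and above it a head 34 mm thick, 24 mm tall. Starts plugged into one of the ports, head resting on the rim (this point 3 mm above the rim, its top 24 mm). Tight: a straight pull takes about 20 N until the shank is out (18 mm), less when rocked a few degrees to and fro. 45 g
- funnel_a: steel filter funnel with a black lid knob, clamped on one of the other two ports; origin on its axis at the port's rim. 65 mm thick, its small clamp lever reaching 45 mm from the axis at its +x side, its top 116 mm above the rim; not to be knocked
- funnel_b: steel filter funnel with a black lid knob, clamped on one of the other two ports; origin on its axis at the port's rim. 65 mm thick, its small clamp lever reaching 45 mm from the axis at its +x side, its top 116 mm above the rim; not to be knocked
- tray: low open steel instrument tray, fixed, 170 mm along its x, 130 mm along its y, 22 mm tall, walls and floor 3 mm. Origin under its centre, z up. It stands left or right of the manifold; the forceps lie in it
- forceps: steel forceps lying in the tray, 120 mm long along their x, 18 mm wide, 7 mm tall; origin under their middle
- slide_box: closed blue and grey box of slides, fixed, 172 x 102 x 36 mm, origin under its centre; it stands on the side where the tray is not
- sample_bottle: small white-capped bottle standing between the left and middle levers, 34 mm thick, 95 mm tall, origin under its centre
- amber_bottle: amber bottle, 60 mm thick, 125 mm tall, behind the manifold, origin under its centre
- petri_dishes: stack of two clear dishes, 92 mm across, 30 mm tall, below and between the middle and right levers, origin under its centre
- wash_bottle: white wash bottle behind the manifold, 68 mm thick, 157 mm tall with its spout, origin under its centre
- marker: marker pen lying behind the manifold, 135 mm long along its x, 17 mm thick, origin under its middle

How it is judged:
On the way, in this order (a step that is already met when the one before it is completed fails the run):
1. the lever of the stoppered station rests in its vent notch while the stopper is still home in the port (((distance between stopper and port_left below 0.008 m and value of joint valve_left between -0.08 and 0.08 rad and velocity of joint valve_left between -0.1 and 0.1 rad/s) or (distance between stopper and port_mid below 0.008 m and value of joint valve_mid between -0.08 and 0.08 rad and velocity of joint valve_mid between -0.1 and 0.1 rad/s) or (distance between stopper and port_right below 0.008 m and value of joint valve_right between -0.08 and 0.08 rad and velocity of joint valve_right between -0.1 and 0.1 rad/s))), for 0.2 s.
2. the stopper is drawn clear of the port, the lever still in its vent notch (distance between stopper and port_left above 0.04 m and distance between stopper and port_mid above 0.04 m and distance between stopper and port_right above 0.04 m and ((distance between each of funnel_a, funnel_b and port_left above 0.05 m and value of joint valve_left between -0.08 and 0.08 rad) or (distance between each of funnel_a, funnel_b and port_mid above 0.05 m and value of joint valve_mid between -0.08 and 0.08 rad) or (distance between each of funnel_a, funnel_b and port_right above 0.05 m and value of joint valve_right between -0.08 and 0.08 rad))), for 0.1 s.
At the end, for the whole second after the job is handed in: the stoppered station's lever rests within 0.08 rad of its vent (middle) notch; the stopper stands upright (within 0.15 rad) and at rest on the floor of the tray; the other two levers' grips are within 20 mm of where they began (((distance between each of funnel_a, funnel_b and port_left above 0.05 m and value of joint valve_left between -0.08 and 0.08 rad and velocity of joint valve_left between -0.1 and 0.1 rad/s) or (distance between each of funnel_a, funnel_b and port_mid above 0.05 m and value of joint valve_mid between -0.08 and 0.08 rad and velocity of joint valve_mid between -0.1 and 0.1 rad/s) or (distance between each of funnel_a, funnel_b and port_right above 0.05 m and value of joint valve_right between -0.08 and 0.08 rad and velocity of joint valve_right between -0.1 and 0.1 rad/s)) and x of stopper in the frame of tray between -0.075 and 0.075 m and y of stopper in the frame of tray between -0.055 and 0.055 m and z of stopper in the frame of tray below 0.028 m and angle between stopper's own z axis and vertical below 0.15 rad and linear speed of stopper_body below 0.02 m/s); the robot touches nothing.
It fails at once if the stopper is drawn (more than 8 mm) while its station's lever is not in the vent notch ((distance between each of funnel_a, funnel_b and port_left above 0.05 m and distance between stopper and port_left above 0.012 m and not (value of joint valve_left between -0.08 and 0.08 rad)) or (distance between each of funnel_a, funnel_b and port_mid above 0.05 m and distance between stopper and port_mid above 0.012 m and not (value of joint valve_mid between -0.08 and 0.08 rad)) or (distance between each of funnel_a, funnel_b and port_right above 0.05 m and distance between stopper and port_right above 0.012 m and not (value of joint valve_right between -0.08 and 0.08 rad))).
It fails at once if the lever of a station with a funnel is moved (more than 20 mm at the grip) ((not (distance between each of funnel_a, funnel_b and port_left above 0.05 m) and distance of grip_left from where it was at the start of the episode above 0.02 m) or (not (distance between each of funnel_a, funnel_b and port_mid above 0.05 m) and distance of grip_mid from where it was at the start of the episode above 0.02 m) or (not (distance between each of funnel_a, funnel_b and port_right above 0.05 m) and distance of grip_right from where it was at the start of the episode above 0.02 m)).
It fails at once if a funnel is knocked (over 12 N) (contact force between any of the arm, the fingers and funnel_a above 12 N or contact force between any of the arm, the fingers and funnel_b above 12 N).
It fails at once if another thing on the bench or the forceps in the tray is shifted by more than 30 mm or knocked over (distance of any of sample_bottle, amber_bottle, petri_dishes, wash_bottle, marker, forceps from where it was at the start of the episode above 0.03 m or angle between any of sample_bottle, amber_bottle, petri_dishes, wash_bottle, marker, forceps's own z axis and vertical above 0.5 rad).
It fails at once if the stopper is dropped or flung (linear speed of stopper_body above 0.6 m/s and contact force between the fingers and stopper_body below 0.01 N).
It also fails if it takes over 54 s, if anything falls off the work surface, if the arm or the gripper's body presses on something with over 40 N, if the wrist force passes 120 N, or if a joint passes its speed limit or range.

## Working session

There is one attempt and no reset: what is moved stays moved. The work goes in short steps, Python scripts to look and compute and a tool call to move; the robot and the scene stay as the last step left them, time stands still between calls to the robot, and variables do not carry over. Pictures are saved under pics/ and viewed, and the job is handed in when it is done.

Besides the shell and the picture viewer there is one more tool, called after "Emit:" as name([rows], argument=value, ...), one row to a line, values as JSON. jog_arm: Moves the arm, as the interface text tells. Its arguments: {"type":"object","properties":{"targets":{"type":"array","items":{"type":"array"}},"force":{"type":"number"}},"required":["targets"]}

```bash
mkdir -p pics; ls
python3 - <<'E'
from plant import manip
import cv2
s=manip.read_state();print(s)
for n in("side","top"):
    c=manip.read_camera(n);cv2.imwrite(f"pics/{n}0.png",c["image"][:,:,::-1]);print(n,c["camera_matrix"],c["position"],c["rotation"])
E
```

```text
pics
{'clock': 0.0, 'joint_positions': array([-1.34900022e+00,  3.14203403e-01, -4.80797992e-02,  1.21018885e+00,
        1.64951149e-07,  1.57082813e+00]), 'joint_vel': array([ 0.00014597,  0.00092941, -0.00227527,  0.00022863,  0.0001452 ,
        0.0019782 ]), 'effort': array([ 3.36844809e-03, -5.39593720e+01,  3.39746547e+01,  1.92515517e-02,
        1.31117317e-04,  1.25228433e-05]), 'tcp_pos': array([ 0.13186312, -0.5847428 ,  0.2304478 ]), 'eef_rot': array([-5.23306566e-04,  7.81009027e-01, -6.24519173e-01, -6.54345520e-04]), 'ft_force': array([-0.45559302,  0.05079808,  0.12611791]), 'torque': array([0.01774017, 0.01643171, 0.02451441]), 'gripper_width': 0.08526106723892903}
side [[425.75786766   0.         251.17171935]
 [  0.         425.75786766 188.61633251]
 [  0.           0.           1.        ]] [0.16262973 0.76019695 0.60482681] [ 0.1320483  -0.24580214  0.82911793 -0.48446673]
top [[406.91790789   0.         252.95191765]
 [  0.         406.91790789 191.82844427]
 [  0.           0.           1.        ]] [0.51075448 0.02773827 1.22095934] [-0.02310145  0.71080734 -0.7022919   0.03170692]
```

View pics/side0.png

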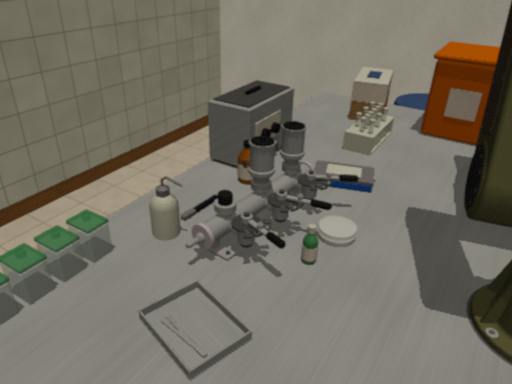

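View pics/top0.png

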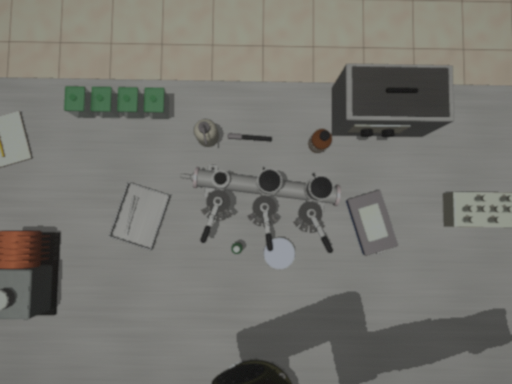

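The left station (stopper near side px (225,200), top px (220,178)) is stoppered and the tray is on the left. I'll enlarge the crops.

Run:
```python
import cv2
t=cv2.imread("pics/top0.png");s=cv2.imread("pics/side0.png")
a=t[150:270,100:260];cv2.imwrite("pics/topc.png",cv2.convertScaleAbs(cv2.resize(a,None,fx=5,fy=5,interpolation=cv2.INTER_CUBIC),alpha=1.6))
a=s[170:290,180:340];cv2.imwrite("pics/sidec.png",cv2.convertScaleAbs(cv2.resize(a,None,fx=5,fy=5,interpolation=cv2.INTER_CUBIC),alpha=1.4))
```

```text
(no output)
```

View pics/topc.png

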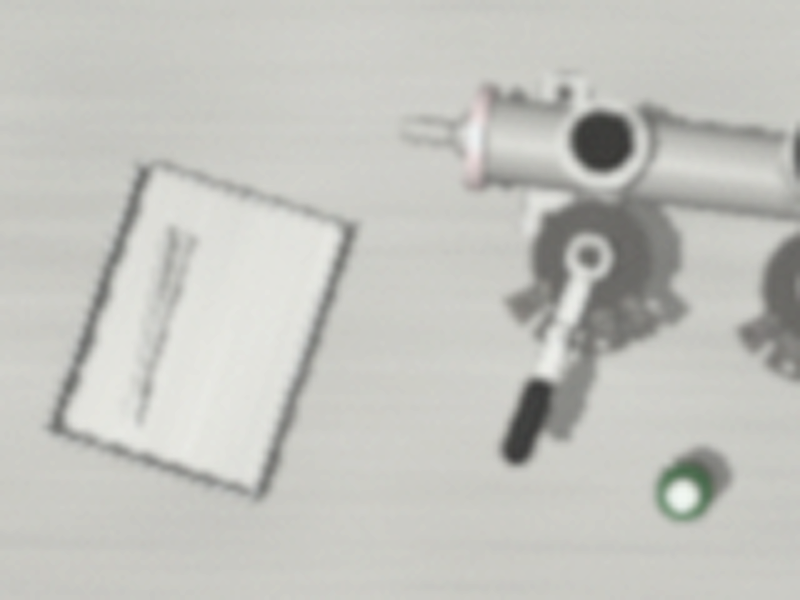

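View pics/sidec.png

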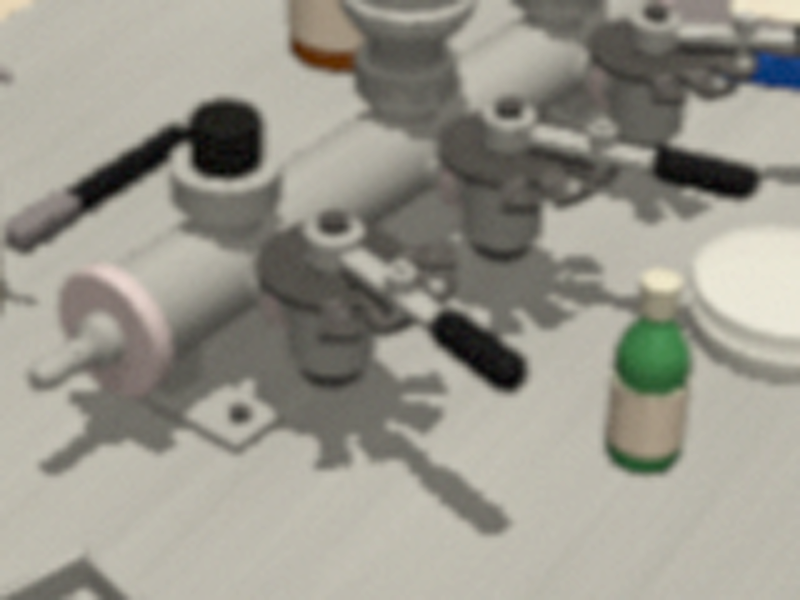

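```bash
cat > h.py <<'E'
import numpy as np, cv2, json
from scipy.spatial.transform import Rotation as R
K={'top':np.array([[406.91790789,0,252.95191765],[0,406.91790789,191.82844427],[0,0,1]]),
'side':np.array([[425.75786766,0,251.17171935],[0,425.75786766,188.61633251],[0,0,1]])}
P={'top':np.array([0.51075448,0.02773827,1.22095934]),'side':np.array([0.16262973,0.76019695,0.60482681])}
Q={'top':[-0.02310145,0.71080734,-0.7022919,0.03170692],'side':[0.1320483,-0.24580214,0.82911793,-0.48446673]}
def rot(n): q=Q[n]; return R.from_quat([q[1],q[2],q[3],q[0]]).as_matrix()
def ray(n,u,v,z):
    d=rot(n)@np.linalg.inv(K[n])@np.array([u,v,1]); p=P[n]; return p+d*(z-p[2])/d[2]
def proj(n,X):
    c=K[n]@(rot(n).T@(np.array(X)-P[n])); return c[:2]/c[2]
def blobs(n,img,lo,hi,roi,amin=15):
    x0,y0,x1,y1=roi; m=cv2.inRange(img[y0:y1,x0:x1],lo,hi)
    k,l,st,c=cv2.connectedComponentsWithStats(m)
    return [(c[i][0]+x0,c[i][1]+y0,*st[i]) for i in range(1,k) if st[i][4]>=amin],l,(x0,y0)
E
python3 - <<'E'
from h import *
t=cv2.imread("pics/top0.png");s=cv2.imread("pics/side0.png")
for n,im,roi in(('top',t,(190,165,345,260)),('side',s,(180,170,350,290))):
    print(n)
    b,_,_=blobs(n,im,(0,0,0),(48,48,48),roi)
    for r in b: print(np.round(r[:2],1),r[2:])
# stems from crop
print('stemL top',ray('top',217.8,201.4,.102),'side',ray('side',246.8,214,.102))
print('stopper top',ray('top',220.4,178,.134))
E
python3 - <<'E'
import cv2
t=cv2.imread("pics/top0.png")
a=t[160:270,200:350];cv2.imwrite("pics/topd.png",cv2.convertScaleAbs(cv2.resize(a,None,fx=5,fy=5,interpolation=cv2.INTER_CUBIC),alpha=1.6))
E
```

```text
top
[269.2 180.2] (np.int32(70), np.int32(6), np.int32(19), np.int32(20), np.int32(293))
[220.1 177.8] (np.int32(25), np.int32(8), np.int32(11), np.int32(10), np.int32(82))
[320.9 187. ] (np.int32(122), np.int32(13), np.int32(19), np.int32(19), np.int32(297))
[205.2 233.8] (np.int32(12), np.int32(62), np.int32(8), np.int32(15), np.int32(59))
[268.8 241.3] (np.int32(77), np.int32(69), np.int32(5), np.int32(16), np.int32(58))
[326.6 243.8] (np.int32(132), np.int32(72), np.int32(10), np.int32(15), np.int32(66))
side
[344.6 178.4] (np.int32(160), np.int32(6), np.int32(10), np.int32(6), np.int32(58))
[320.2 179.6] (np.int32(136), np.int32(9), np.int32(11), np.int32(2), np.int32(18))
[216.9 199.8] (np.int32(15), np.int32(21), np.int32(37), np.int32(21), np.int32(291))
[320.  204.2] (np.int32(131), np.int32(29), np.int32(20), np.int32(10), np.int32(122))
[291.8 201.6] (np.int32(106), np.int32(30), np.int32(12), np.int32(4), np.int32(20))
[279.4 220.2] (np.int32(95), np.int32(49), np.int32(10), np.int32(3), np.int32(16))
[275.5 239.8] (np.int32(86), np.int32(63), np.int32(19), np.int32(15), np.int32(143))
[245.7 245.4] (np.int32(61), np.int32(75), np.int32(10), np.int32(2), np.int32(17))
stemL top [0.57015259 0.11098632 0.102     ] side [0.57498144 0.10969868 0.102     ]
stopper top [0.63140512 0.10278211 0.134     ]
```

View pics/topd.png

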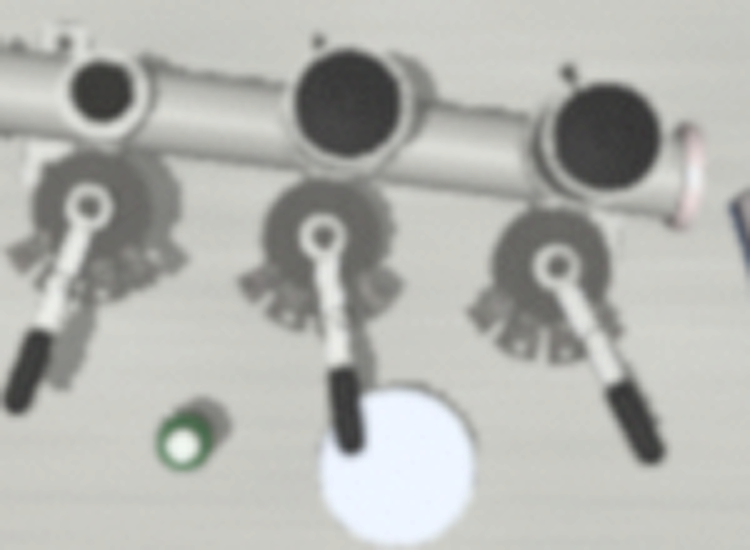

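Run:
```python
from h import *
S=[ray('top',u,v,.102)for u,v in((217.7,201.4),(264.6,207.4),(311.4,213.4))]
print(np.round(S,4)); d=S[0]-S[2]; print('span',np.linalg.norm(d[:2]))
yaw=np.arctan2(d[1],d[0])-np.pi/2; print('yaw',yaw)
Sl=np.mean(S,0)+np.array([-np.sin(yaw),np.cos(yaw),0])*.13
print('stemL fit',Sl)
for n,(u,v) in (('top',(205.2,233.8)),('side',(275.5,239.8))):
    g=ray(n,u,v,.094 if n=='top' else .097); print(n,'grip',g, np.linalg.norm((g-S[0])[:2]))
    a=np.arctan2(*(g-Sl)[:2][::-1]); 
    # direction = -x rotated by angle: + swings to -y ; -x rotated ccw by th -> toward -y
    th=a-(np.pi+yaw); th=(th+np.pi)%(2*np.pi)-np.pi; print('theta',th)
print('stopper top',ray('top',220.1,177.8,.134), 'dist stem', np.linalg.norm((ray('top',220.1,177.8,.134)-Sl)[:2]))
# side stopper top ellipse center crop (226,120)
print('stopper side',ray('side',180+227/5,170+120/5,.134))
for n,p in (('vent grip',Sl+.096*np.array([-np.cos(yaw),-np.sin(yaw),0])),): print(n,p)
# bottle
print('bottle cap top',ray('top',236.6,248.6,.095),'side cap',ray('side',180+660/5,170+280/5,.095))
# tray corners top rim
for u,v in((145,165),(355,228),(262,495),(55,430)): print('tray',ray('top',100+u/5,150+v/5,.022))
for u,v in((185,235),(140,425)): print('forceps',ray('top',100+u/5,150+v/5,.005))
```

```text
[[ 0.5701  0.1113  0.102 ]
 [ 0.5552 -0.0179  0.102 ]
 [ 0.5402 -0.1469  0.102 ]]
span 0.25991261122974996
yaw -0.11530972634256287
stemL fit [0.57015637 0.11127205 0.102     ]
top grip [0.48089868 0.14458993 0.094     ] 0.09527053599214147
theta -0.2419497936127888
side grip [0.48078292 0.14996323 0.097     ] 0.09738683734616102
theta -0.2932465563831155
stopper top [0.63193442 0.10359603 0.134     ] dist stem 0.062253097566696745
stopper side [0.63053723 0.11044612 0.134     ]
vent grip [0.47479389 0.12231727 0.102     ]
bottle cap top [0.44148273 0.05760152 0.095     ] side cap [0.44204086 0.06247996 0.095     ]
tray [0.62551582 0.37952699 0.022     ]
tray [0.58981674 0.25496872 0.022     ]
tray [0.43318819 0.3048145  0.022     ]
tray [0.46951832 0.42640459 0.022     ]
forceps [0.58549472 0.35926636 0.005     ]
forceps [0.4724384 0.3820431 0.005    ]
```

The top and side views agree to about 5 mm, and the stem span of 260 mm matches. Yaw is about -0.115, the left lever sits near -0.26 rad, and its grip is near (0.481, 0.146). I'm moving over in front of the manifold, turning the jaws across the lever.

Emit:
jog_arm([
  [60,[21,33,6],[0,0,0.115]],
  [60,[42,66,12],[0,0,0.23]],
  [60,[63,99,18],[0,0,0.345]],
  [60,[84,132,24],[0,0,0.46]],
  [60,[105,165,30],[0,0,0.575]],
])

```text
clock: 0.52
tcp_pos: [0.2372, -0.418, 0.2603]
eef_rot: [-0.001, 0.927, -0.375, -0.001]
ft_force: [0.7, -0.3, 0.0]
gripper_width: 0.0598
```

Emit:
jog_arm([
  [45,[22,33,0],[0,0,0.115]],
  [45,[44,66,0],[0,0,0.23]],
  [45,[66,99,0],[0,0,0.345]],
  [45,[88,132,0],[0,0,0.46]],
  [45,[110,165,0],[0,0,0.575]],
])

```text
clock: 0.93
tcp_pos: [0.3476, -0.2511, 0.2602]
eef_rot: [-0.0, 0.996, -0.094, -0.001]
ft_force: [0.2, -0.5, -1.0]
gripper_width: 0.0447
```

Emit:
jog_arm([
  [45,[14,37,0],[0,0,0.115]],
  [45,[28,74,0],[0,0,0.23]],
  [45,[42,111,0],[0,0,0.345]],
  [45,[56,148,0],[0,0,0.46]],
  [45,[70,185,0],[0,0,0.575]],
])

```text
clock: 1.35
tcp_pos: [0.4176, -0.0641, 0.2601]
eef_rot: [0.0, 0.981, 0.195, -0.001]
ft_force: [1.0, -0.3, 0.7]
gripper_width: 0.0449
```

Emit:
jog_arm([
  [45,[13,38,0],[0,0,0.115]],
  [45,[26,76,0],[0,0,0.23]],
  [45,[39,114,0],[0,0,0.345]],
  [45,[52,152,0],[0,0,0.46]],
  [45,[64,190,0],[0,0,0.575]],
])

```text
clock: 1.77
tcp_pos: [0.4817, 0.128, 0.2599]
eef_rot: [0.0, 0.884, 0.468, -0.001]
ft_force: [0.6, -0.1, -0.7]
gripper_width: 0.0456
```

Emit:
jog_arm([
  [45,[0,9,-20],[0,0,0.12]],
  [45,[0,19,-50],[0,0,0.236]],
  [45,[0,19,-90],[0,0,0.236]],
  [45,[0,19,-100],[0,0,0.236]],
  [45,[0,19,-100],[0,0,0.236]],
])

```text
clock: 2.18
tcp_pos: [0.4786, 0.1461, 0.1567]
eef_rot: [-0.0, 0.823, 0.568, -0.005]
ft_force: [0.5, 0.4, -0.0]
gripper_width: 0.0451
```

Run:
```python
from plant import manip
import cv2
s=manip.read_state();print(s['clock'],s['joint_positions'],s['tcp_pos'])
for n,(x0,y0) in(("side",(200,150)),("top",(150,170))):
    c=manip.read_camera(n)["image"][:,:,::-1];cv2.imwrite(f"pics/{n}1.png",c)
    a=c[y0:y0+120,x0:x0+130];cv2.imwrite(f"pics/{n}1c.png",cv2.convertScaleAbs(cv2.resize(a,None,fx=5,fy=5,interpolation=cv2.INTER_CUBIC),alpha=1.5))
```

```text
2.1833 [ 0.29765428  0.18043174 -0.39477975  1.00492228 -0.00197464  0.6596067 ] [0.47856948 0.1461263  0.15667866]
```

View pics/side1c.png

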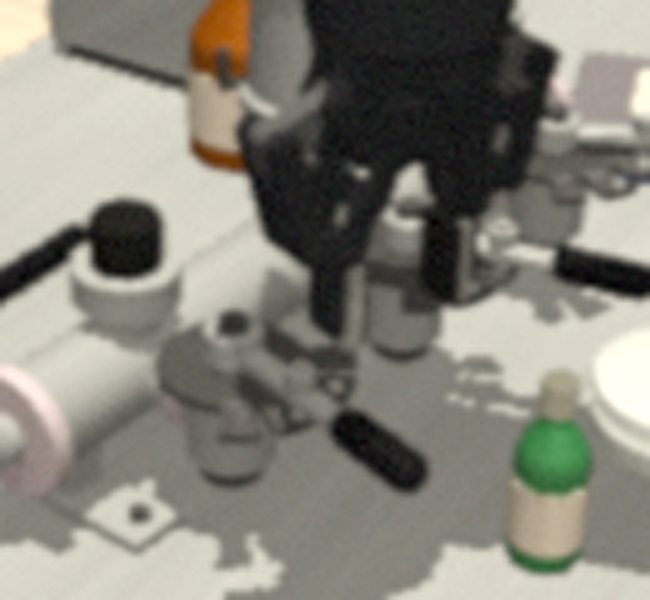

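View pics/top1c.png

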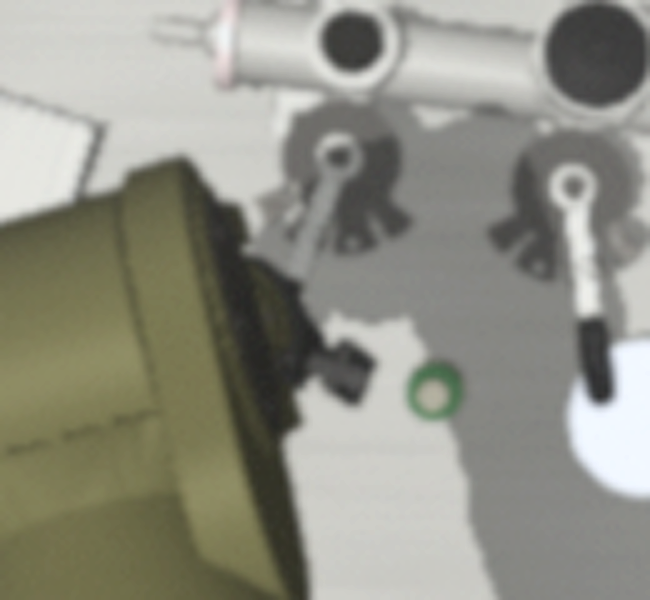

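Run:
```python
from h import *
c=np.array([.4786,.1461]);a=np.array([.35,.937])*.0225
for z in(.157,.163,.17):
    print(z,proj('side',[*c,z]),proj('side',[*(c+a),z]),proj('side',[*(c-a),z]))
print((proj('side',[.481,.146,.094])-[200,150])*5)
```

```text
0.157 [278.95702029 213.98354219] [269.91516237 217.75098999] [287.73870544 210.32449991]
0.163 [279.11821392 211.36081004] [270.04534398 215.10318308] [287.92908198 207.7265074 ]
0.17 [279.30776294 208.27671583] [270.19844367 211.98923781] [288.15292194 204.67185292]
[381.5555591  449.94326192]
```

Emit:
jog_arm([
  [45,[1,0,-30],[0,0,0]],
  [45,[1,0,-60],[0,0,0]],
  [45,[1,0,-88],[0,0,0]],
  [45,[1,0,-88],[0,0,0]],
])

```text
clock: 2.62
tcp_pos: [0.4813, 0.1457, 0.0708]
eef_rot: [0.0, 0.823, 0.567, -0.003]
ft_force: [-1.6, -0.8, -0.2]
gripper_width: 0.0447
```

Emit:
jog_arm([
  [15,[0,0,0],[0,0,0]],
  [15,[0,0,0],[0,0,0]],
  [15,[0,0,0],[0,0,0]],
  [15,[0,0,0],[0,0,0]],
  [15,[0,0,0],[0,0,0]],
], force=20)

```text
clock: 3.03
tcp_pos: [0.483, 0.1461, 0.073]
eef_rot: [0.001, 0.823, 0.567, -0.001]
ft_force: [-1.7, -1.2, 7.7]
gripper_width: 0.0172
```

Emit:
jog_arm([
  [15,[-1,-5,0],[0,0,0.055]],
  [15,[-2.5,-10,0],[0,0,0.11]],
  [15,[-4,-15,0],[0,0,0.165]],
  [15,[-5,-20,0],[0,0,0.22]],
  [15,[-6,-24,0],[0,0,0.263]],
])

```text
clock: 3.45
tcp_pos: [0.4773, 0.1222, 0.0734]
eef_rot: [0.001, 0.741, 0.671, -0.001]
ft_force: [3.2, 7.2, -11.6]
gripper_width: 0.0171
```

Emit:
jog_arm([
  [15,[0,0,0],[0,0,0]],
])

```text
clock: 3.53
tcp_pos: [0.4773, 0.1221, 0.0734]
eef_rot: [0.0, 0.741, 0.671, -0.0]
ft_force: [3.1, 2.6, -13.5]
gripper_width: 0.017
```

Emit:
jog_arm([
  [40,[0,0,0],[0,0,0]],
  [40,[0,0,0],[0,0,0]],
  [40,[0,0,0],[0,0,0]],
  [40,[0,0,35],[0,0,0]],
  [40,[0,0,70],[0,0,0]],
])

```text
clock: 3.95
tcp_pos: [0.4756, 0.1218, 0.1431]
eef_rot: [-0.0, 0.741, 0.671, -0.002]
ft_force: [0.5, 0.5, -0.3]
gripper_width: 0.04
```

Emit:
jog_arm([
  [60,[0,0,40],[0,0,0]],
  [60,[0,0,80],[0,0,0]],
  [60,[0,10,100],[0,0,0]],
  [60,[0,30,100],[0,0,0]],
  [60,[0,60,100],[0,0,0]],
])

```text
clock: 4.37
tcp_pos: [0.4772, 0.1817, 0.2462]
eef_rot: [0.001, 0.742, 0.67, 0.0]
ft_force: [0.7, 0.4, 0.2]
gripper_width: 0.0599
```

Run:
```python
from plant import manip
import cv2
s=manip.read_state();print(s['clock'],s['joint_positions'],s['tcp_pos'])
for n,(x0,y0) in(("side",(180,150)),("top",(150,150))):
    c=manip.read_camera(n)["image"][:,:,::-1];cv2.imwrite(f"pics/{n}2.png",c)
    a=c[y0:y0+120,x0:x0+130];cv2.imwrite(f"pics/{n}2c.png",cv2.convertScaleAbs(cv2.resize(a,None,fx=5,fy=5,interpolation=cv2.INTER_CUBIC),alpha=1.5))
```

```text
4.3667 [ 0.36500587  0.13877754 -0.23432057  1.1968101  -0.00187936  0.46706142] [0.47721761 0.18169285 0.24622228]
```

View pics/side2c.png

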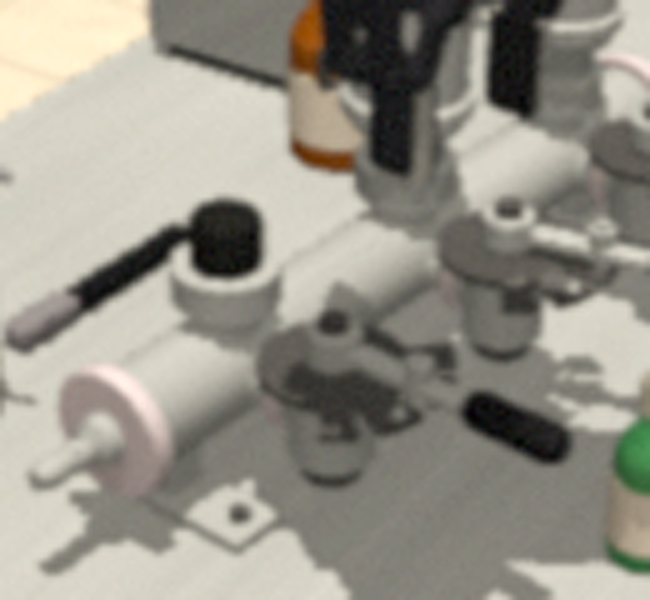

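View pics/top2c.png

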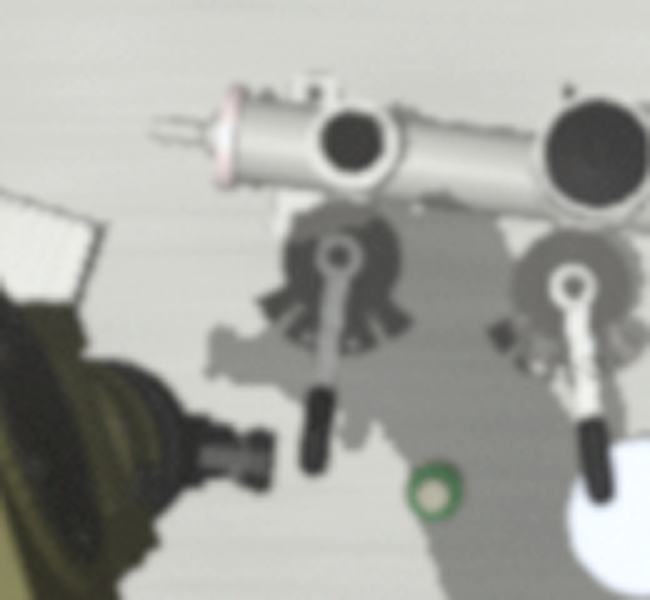

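Run:
```python
from h import *
t=cv2.imread("pics/top2.png");s=cv2.imread("pics/side2.png")
S=np.array([.5702,.1113]);yaw=-.1153
for n,im,roi in(('top',t,(205,222,222,250)),('side',s,(265,220,300,250))):
    b,_,_=blobs(n,im,(0,0,0),(45,45,45),roi)
    for r in b:
        g=ray(n,r[0],r[1],.096)[:2]; a=np.arctan2(*(g-S)[::-1])
        print(n,r,g,np.linalg.norm(g-S),((a-np.pi-yaw)+np.pi)%(2*np.pi)-np.pi)
b,_,_=blobs('side',s,(0,0,0),(45,45,45),(212,185,235,210))
for r in b: print(r)
```

```text
top (np.float64(213.05263157894737), np.float64(235.2280701754386), np.int32(6), np.int32(6), np.int32(5), np.int32(16), np.int32(57)) [0.47729108 0.12276248] 0.09361332792889049 -0.007453031933890575
side (np.float64(282.79640718562877), np.float64(235.22155688622755), np.int32(7), np.int32(9), np.int32(22), np.int32(14), np.int32(167)) [0.476742   0.12700434] 0.09476826680819224 -0.05118101263720831
(np.float64(223.55497382198953), np.float64(197.5235602094241), np.int32(0), np.int32(6), np.int32(20), np.int32(14), np.int32(191))
```

The lever reads theta ≈ -0.007 in the top view, between the studs, and the side view shows only its usual bias. Now I'm hovering over the stopper at about (0.632, 0.105).

Emit:
jog_arm([
  [52,[31,-15,0],[0,0,0]],
  [52,[62,-30,0],[0,0,0]],
  [52,[93,-46,0],[0,0,0]],
  [52,[124,-62,0],[0,0,0]],
  [52,[155,-77,0],[0,0,0]],
])

```text
clock: 4.88
tcp_pos: [0.6325, 0.1066, 0.2446]
eef_rot: [-0.0, 0.74, 0.672, -0.001]
ft_force: [0.7, 0.2, 0.5]
gripper_width: 0.0517
```

Emit:
jog_arm([
  [52,[0,0,-30],[0,0,0]],
  [52,[0,0,-60],[0,0,0]],
  [52,[0,0,-80],[0,0,0]],
  [52,[0,0,-80],[0,0,0]],
])

```text
clock: 5.22
tcp_pos: [0.6295, 0.1053, 0.1596]
eef_rot: [-0.002, 0.741, 0.672, -0.004]
ft_force: [-1.7, -0.6, -1.0]
gripper_width: 0.0526
```

Run:
```python
from plant import manip
import cv2
from h import *
s=manip.read_state();print(s['clock'],s['tcp_pos'],s['gripper_width'],s['ft_force'])
for n,(x0,y0) in(("side",(160,120)),("top",(150,120))):
    c=manip.read_camera(n)["image"][:,:,::-1];cv2.imwrite(f"pics/{n}3.png",c)
    a=c[y0:y0+120,x0:x0+130];cv2.imwrite(f"pics/{n}3c.png",cv2.convertScaleAbs(cv2.resize(a,None,fx=5,fy=5,interpolation=cv2.INTER_CUBIC),alpha=1.6))
p=s['tcp_pos'];w=s['gripper_width']/2
j=np.array([np.cos(1.456),np.sin(1.456)]);k=np.array([j[1],-j[0]])
for dz in(0,.006,.012):
  for sj in(1,-1):
    print(dz,sj,[np.round((proj('side',[*(p[:2]+sj*w*j+e*.011*k),p[2]+dz])-[160,120])*5) for e in(-1,1)])
```

```text
5.2167 [0.62945492 0.10526277 0.15956342] 0.05260833698259953 [-1.74103222 -0.55787245 -0.9669169 ]
0 1 [array([313., 346.]), array([275., 329.])]
0 -1 [array([394., 301.]), array([356., 285.])]
0.006 1 [array([313., 333.]), array([274., 317.])]
0.006 -1 [array([394., 288.]), array([356., 273.])]
0.012 1 [array([313., 321.]), array([274., 304.])]
0.012 -1 [array([395., 276.]), array([356., 261.])]
```

View pics/side3c.png

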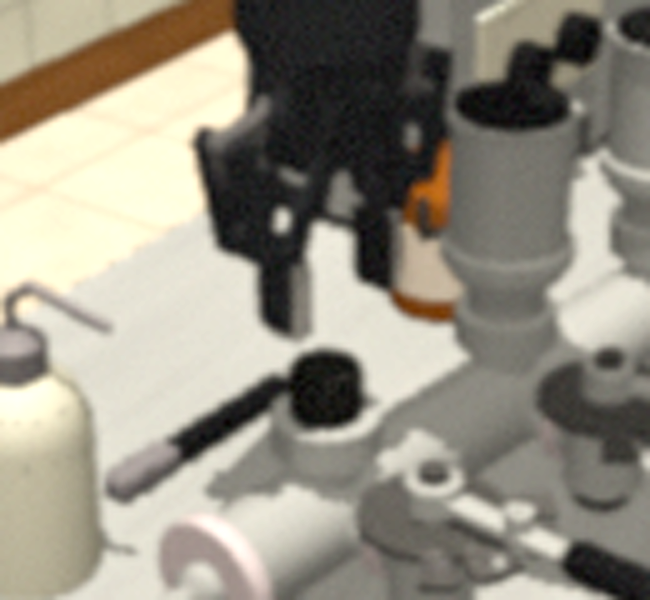

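View pics/top3c.png

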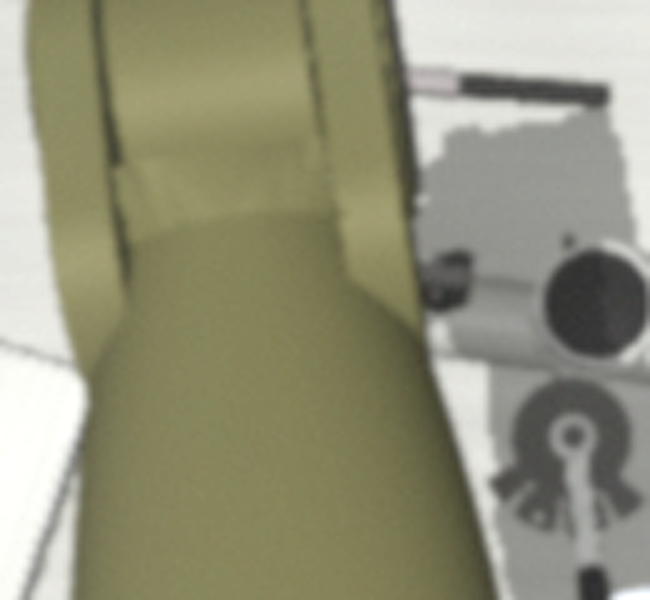

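Run:
```python
from h import *
print(ray('side',225.2,197.6,.122))
print(proj('side',[.632,.105,.122]),proj('top',[.632,.105,.134]),proj('top',[.632,.105,.130]))
```

```text
[0.63377241 0.10687522 0.122     ]
[226.35129688 197.47067834] [219.57690277 177.76895167] [219.67957284 177.93500284]
```

Emit:
jog_arm([
  [52,[2,0,-15],[0,0,0]],
  [52,[3,0,-35],[0,0,0]],
  [52,[3,0,-50],[0,0,0]],
  [52,[3,0,-50],[0,0,0]],
])

```text
clock: 5.65
tcp_pos: [0.6343, 0.1061, 0.1139]
eef_rot: [-0.001, 0.74, 0.672, -0.002]
ft_force: [-0.3, -0.0, -0.4]
gripper_width: 0.0522
```

Run:
```python
from plant import manip
import cv2
s=manip.read_state();print(s['clock'],s['tcp_pos'],s['eef_rot'],s['gripper_width'],s['ft_force'])
n,(x0,y0)=("side",(180,140))
c=manip.read_camera(n)["image"][:,:,::-1]
a=c[y0:y0+100,x0:x0+110];cv2.imwrite(f"pics/{n}4c.png",cv2.convertScaleAbs(cv2.resize(a,None,fx=6,fy=6,interpolation=cv2.INTER_CUBIC),alpha=1.8))
```

```text
5.65 [0.63425932 0.10608084 0.11387722] [-7.16010350e-04  7.40310344e-01  6.72261744e-01 -2.05648130e-03] 0.05221469367176568 [-0.25006648 -0.00548613 -0.44979983]
```

View pics/side4c.png

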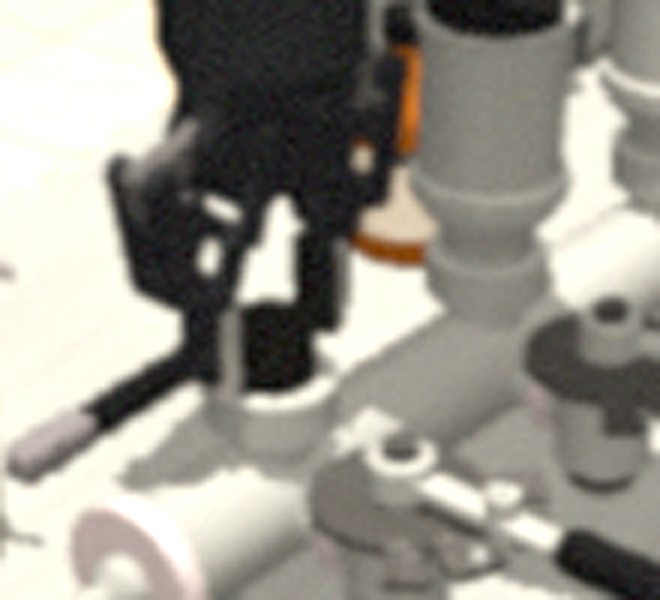

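The fingers straddle the stopper head (about px (225,198)), with gaps on both sides. I'm closing on it.

Emit:
jog_arm([
  [52,[-2,-1,-4],[0,0,0]],
  [28,[-2,-1,-4],[0,0,0]],
  [28,[-2,-1,-4],[0,0,0]],
  [28,[-2,-1,-4],[0,0,0]],
  [28,[-2,-1,-4],[0,0,0]],
], force=70)

```text
clock: 6.12
tcp_pos: [0.6337, 0.1052, 0.1134]
eef_rot: [0.0, 0.74, 0.672, -0.001]
ft_force: [-2.4, -0.5, 7.0]
gripper_width: 0.0317
```

Emit:
jog_arm([
  [25,[0,0,0],[0,0,0]],
  [25,[0,0,0],[0,0,0]],
])

```text
clock: 6.28
tcp_pos: [0.6336, 0.1052, 0.1135]
eef_rot: [0.0, 0.74, 0.672, -0.001]
ft_force: [0.2, 0.5, -2.4]
gripper_width: 0.0315
```

Emit:
jog_arm([
  [25,[0,0,2],[0,0,0]],
  [25,[0,0,4],[0.05,0,0]],
  [25,[0,0,5],[0,0,0]],
  [25,[0,0,6],[-0.05,0,0]],
  [25,[0,0,7],[0,0,0]],
])

```text
clock: 6.7
tcp_pos: [0.6328, 0.107, 0.1188]
eef_rot: [0.001, 0.739, 0.674, -0.003]
ft_force: [2.2, -3.0, -15.5]
gripper_width: 0.0316
```

Run:
```python
from plant import manip
import cv2
s=manip.read_state();print(s['clock'],s['tcp_pos'],s['eef_rot'],s['gripper_width'],s['ft_force'],s['torque'])
n,(x0,y0)=("side",(180,140))
c=manip.read_camera(n)["image"][:,:,::-1]
a=c[y0:y0+100,x0:x0+110];cv2.imwrite(f"pics/{n}5c.png",cv2.convertScaleAbs(cv2.resize(a,None,fx=6,fy=6,interpolation=cv2.INTER_CUBIC),alpha=1.8))
```

```text
6.7 [0.63283912 0.10698058 0.11875984] [ 0.00074542  0.73916528  0.67351887 -0.00254334] 0.03159750545310925 [  2.20575961  -2.96526714 -15.48601396] [-0.87881502 -0.62576002 -0.08212141]
```

View pics/side5c.png

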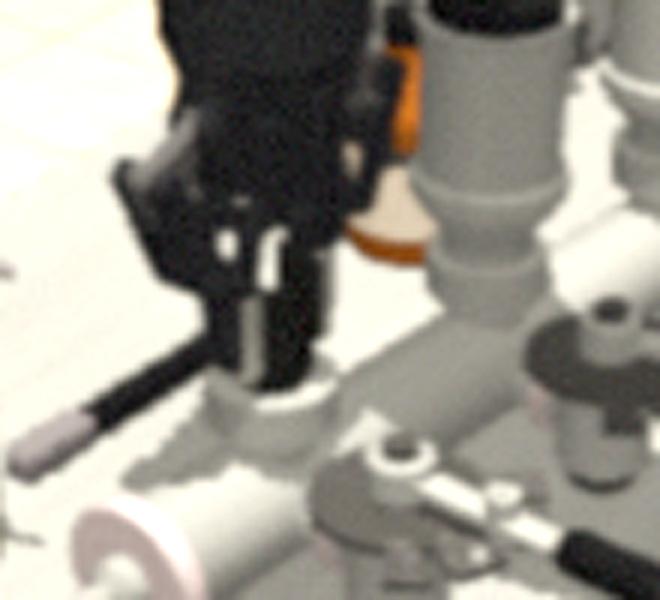

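Emit:
jog_arm([
  [25,[0,-1,4],[0.04,0,0]],
  [25,[0,-1,7],[0,0,0]],
  [25,[0,-1,10],[-0.04,0,0]],
  [25,[0,-1,12],[0,0,0]],
  [25,[0,-1,14],[0,0,0]],
], force=80)

```text
clock: 7.17
tcp_pos: [0.6338, 0.1039, 0.1343]
eef_rot: [-0.0, 0.74, 0.673, 0.0]
ft_force: [-1.0, -0.1, -1.1]
gripper_width: 0.0314
```

Run:
```python
from plant import manip
import cv2
s=manip.read_state();print(s['clock'],s['tcp_pos'],s['eef_rot'],s['gripper_width'],s['ft_force'],s['torque'])
n,(x0,y0)=("side",(180,140))
c=manip.read_camera(n)["image"][:,:,::-1]
a=c[y0:y0+100,x0:x0+110];cv2.imwrite(f"pics/{n}6c.png",cv2.convertScaleAbs(cv2.resize(a,None,fx=6,fy=6,interpolation=cv2.INTER_CUBIC),alpha=1.8))
```

```text
7.1667 [0.63378184 0.10393786 0.13428564] [-4.97604415e-04  7.40081867e-01  6.72516604e-01  3.38871945e-05] 0.031444905525629535 [-1.00882696 -0.13831919 -1.08434092] [-0.03652802 -0.00820494  0.04739902]
```

View pics/side6c.png

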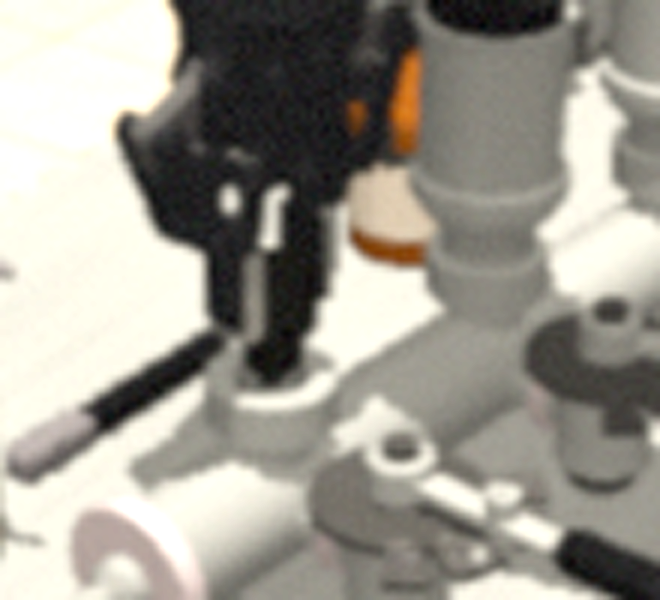

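The stopper is out: the force has dropped to about 1 N and the shank shows above the rim. Lifting.

Emit:
jog_arm([
  [25,[0,0,10],[0,0,0]],
  [25,[0,0,30],[0,0,0]],
  [25,[0,0,55],[0,0,0]],
  [25,[0,0,75],[0,0,0]],
  [25,[0,0,75],[0,0,0]],
])

```text
clock: 7.63
tcp_pos: [0.6368, 0.1039, 0.2161]
eef_rot: [0.003, 0.74, 0.672, 0.003]
ft_force: [0.8, -0.4, -0.0]
gripper_width: 0.0317
```

Run:
```python
from plant import manip
import cv2
s=manip.read_state();print(s['clock'],s['tcp_pos'],s['eef_rot'],s['gripper_width'],s['ft_force'],s['joint_positions'])
n,(x0,y0)=("side",(170,110))
c=manip.read_camera(n)["image"][:,:,::-1];cv2.imwrite("pics/side7.png",c)
a=c[y0:y0+130,x0:x0+150];cv2.imwrite(f"pics/{n}7c.png",cv2.convertScaleAbs(cv2.resize(a,None,fx=5,fy=4.6,interpolation=cv2.INTER_CUBIC),alpha=1.8))
```

```text
7.6333 [0.63675548 0.10391502 0.21614727] [0.00258731 0.74044798 0.67210061 0.00329705] 0.03165297338252195 [ 0.80183531 -0.43546387 -0.02377811] [ 1.62156909e-01  3.97963441e-01  3.77453507e-02  1.20223044e+00
 -7.57286365e-04  2.58850039e-01]
```

View pics/side7c.png

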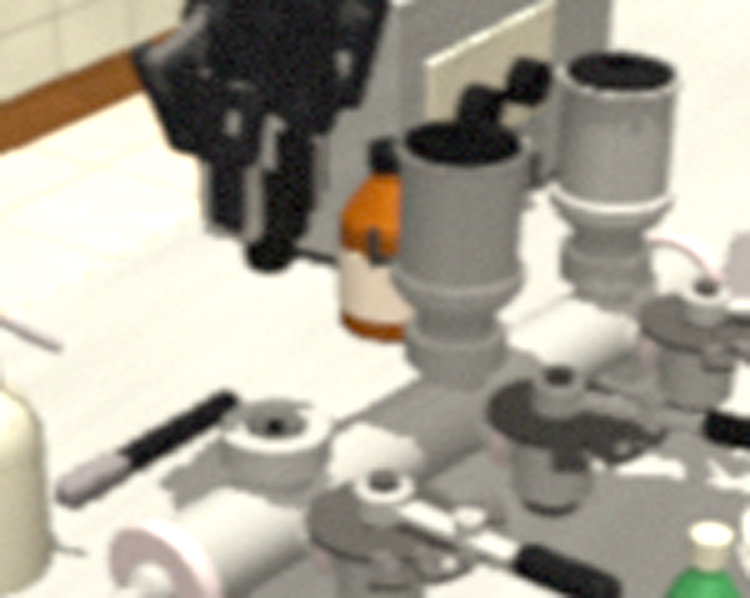

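Run:
```python
from h import *
t=np.linspace(0,6.28,60)
for z in(.196,.193,.190,.187):
    q=np.array([proj('side',[.6355+.0115*np.cos(a),.1045+.0115*np.sin(a),z]) for a in t]); print(z,q.min(0),q.max(0), (q.max(0)-[170,110])*[5,4.6],(q.min(0)-[170,110])*[5,4.6])
S=cv2.imread('pics/side7.png')
for v in range(158,174): print(v,S[v,215:234].max(1))
```

```text
0.196 [219.36392312 164.53543679] [230.22696372 169.4345067 ] [301.13481861 273.39873082] [246.81961558 250.86300921]
0.193 [219.38913197 165.78733658] [230.23428645 170.70619609] [301.17143226 279.24850202] [246.94565987 256.62174826]
0.19 [219.414258   167.03517129] [230.24158515 171.97366416] [301.20792575 285.07885511] [247.07128999 262.36178793]
0.187 [219.4393016  168.27896069] [230.24885993 173.23693188] [301.24429967 290.88988663] [247.19650798 268.08321917]
158 [21 19 16 41 61 79 75 53 28 13 21 19 17 16 18 18 43 69 81]
159 [36 27 24 41 68 80 75 55 21 17 17 19 13 16 12 23 46 73 82]
160 [64 53 45 58 73 79 72 48 28 19 14 14 17 13 11 29 56 78 85]
161 [95 83 73 69 73 73 59 36 14 13 17 16 18 18 27 51 70 81 83]
162 [132 121  98  78  60  54  35  23  13  11  15   7  13  29  50  72  79  86
  83]
163 [143 139 124  94  51  24  20   9  10  16  15  13  11  24  51  73  77  80
  82]
164 [146 143 134  99  46   9   9  12  12   9  17  12  13  18  32  43  51  60
  69]
165 [144 144 136 106  51  13  13  10  16  15  11   8  14  24  36  47  45  37
  42]
166 [145 145 140 117  64  19   9  14  14  12  14  17  25  54  85  94  86  63
  47]
167 [145 143 143 127  87  39  13  12  13  11  11  17  52  99 131 136 125 105
  95]
168 [145 145 144 138 118  81  52  38  27  30  39  60  93 125 143 147 143 138
 136]
169 [144 145 144 144 140 126 110  94  83  86  95 113 131 143 146 147 145 145
 145]
170 [144 142 144 146 146 144 140 137 134 135 137 140 145 146 146 146 146 145
 145]
171 [143 145 146 146 147 147 146 146 146 145 145 146 146 146 146 146 147 145
 144]
172 [145 146 146 146 147 147 147 145 146 145 145 146 145 145 145 145 145 145
 143]
173 [146 146 146 147 146 144 146 145 145 145 145 145 145 146 144 144 144 143
 144]
```

The stopper is held upright, with its bottom about 19–21 mm below the TCP, and the port is empty. Carrying it to the free right half of the tray at about (0.522, 0.317), turning the jaws along the tray's long side.

Emit:
jog_arm([
  [25,[-8,14,0],[0,0,-0.115]],
  [25,[-16,28,0],[0,0,-0.23]],
  [25,[-24,42,0],[0,0,-0.345]],
  [25,[-32,56,0],[0,0,-0.46]],
  [25,[-40,70,0],[0,0,-0.575]],
])

```text
clock: 8.1
tcp_pos: [0.5952, 0.1741, 0.2133]
eef_rot: [0.003, 0.902, 0.432, 0.001]
ft_force: [0.4, -0.1, -0.3]
gripper_width: 0.0311
```

Emit:
jog_arm([
  [25,[-8,14,-5],[0,0,-0.115]],
  [25,[-16,28,-10],[0,0,-0.23]],
  [25,[-24,42,-15],[0,0,-0.345]],
  [25,[-32,56,-20],[0,0,-0.46]],
  [25,[-40,70,-25],[0,0,-0.575]],
])

```text
clock: 8.52
tcp_pos: [0.5542, 0.2444, 0.1877]
eef_rot: [0.003, 0.988, 0.155, -0.0]
ft_force: [-0.5, 0.3, -0.6]
gripper_width: 0.0316
```

Emit:
jog_arm([
  [25,[-8,14,-10],[0,0,-0.115]],
  [25,[-16,28,-20],[0,0,-0.23]],
  [25,[-24,42,-35],[0,0,-0.345]],
  [25,[-32,60,-50],[0,0,-0.46]],
  [25,[-36,72,-65],[0,0,-0.575]],
])

```text
clock: 8.93
tcp_pos: [0.517, 0.3173, 0.1217]
eef_rot: [0.003, 0.991, -0.134, -0.001]
ft_force: [0.5, -0.2, -0.2]
gripper_width: 0.0316
```

Run:
```python
from plant import manip
import cv2
s=manip.read_state();print(s['clock'],s['tcp_pos'],s['eef_rot'],s['gripper_width'],s['ft_force'],s['joint_positions'])
n,(x0,y0)=("side",(120,210))
c=manip.read_camera(n)["image"][:,:,::-1];cv2.imwrite("pics/side8.png",c)
a=c[y0:y0+160,x0:x0+160];cv2.imwrite(f"pics/{n}8c.png",cv2.convertScaleAbs(cv2.resize(a,None,fx=3.7,fy=3.7,interpolation=cv2.INTER_CUBIC),alpha=1.8))
```

```text
8.9333 [0.51701138 0.31730671 0.12174763] [ 0.00328305  0.99101209 -0.13372561 -0.00131103] 0.031599221799688104 [ 0.52671064 -0.24217016 -0.15580426] [ 0.55231975  0.3933846  -0.19048543  0.99311607 -0.00341703  2.39138315]
```

View pics/side8c.png

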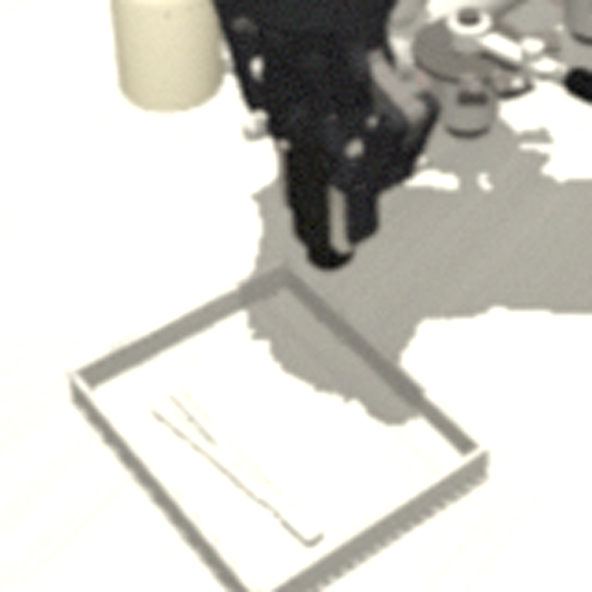

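Run:
```python
from h import *
for u,v in((287,268),(75,375),(485,452)): print(ray('side',120+u/3.7,210+v/3.7,.022))
f=[ray('side',120+u/3.7,210+v/3.7,.005) for u,v in((163,400),(315,540))];print('forceps',f)
c=np.array([.5295,.3414]);x=np.array([.6255-.4695,.3795-.4264]);x/=np.linalg.norm(x);y=np.array([-x[1],x[0]])
for p in([.517,.3173],[.522,.317],*[q[:2] for q in f]): d=np.array(p)-c;print(p,d@x,d@y)
```

```text
[0.58683327 0.26927864 0.022     ]
[0.62549746 0.38704929 0.022     ]
[0.43097921 0.31654205 0.022     ]
forceps [array([0.59054425, 0.36416548, 0.005     ]), array([0.47612701, 0.38880482, 0.005     ])]
[0.517, 0.3173] -0.0050320586634980055 -0.026678425470913973
[0.522, 0.317] -0.00015739954878195555 -0.02552616746364486
[0.59054425 0.36416548] 0.05190503288124746 0.0393768362495841
[0.47612701 0.38880482] -0.06476140125933146 0.03003089449893339
```

Emit:
jog_arm([
  [25,[1,1,-25],[0,0,0]],
  [25,[3,3,-50],[0,0,0]],
  [25,[4,4,-70],[0,0,0]],
  [25,[4,4,-88],[-0.006,0,0]],
  [25,[4,4,-88],[-0.006,0,0]],
])

```text
clock: 9.4
tcp_pos: [0.5163, 0.3201, 0.0265]
eef_rot: [0.009, 0.991, -0.135, -0.005]
ft_force: [-1.2, -0.1, -0.4]
gripper_width: 0.0314
```

Run:
```python
from plant import manip
import cv2
s=manip.read_state();print(s['clock'],s['tcp_pos'],s['eef_rot'],s['gripper_width'],s['ft_force'])
n,(x0,y0)=("side",(120,220))
c=manip.read_camera(n)["image"][:,:,::-1];cv2.imwrite("pics/side9.png",c)
a=c[y0:y0+150,x0:x0+150];cv2.imwrite(f"pics/{n}9c.png",cv2.convertScaleAbs(cv2.resize(a,None,fx=4,fy=4,interpolation=cv2.INTER_CUBIC),alpha=1.2))
```

```text
9.4 [0.51625286 0.32007038 0.02653069] [ 0.00946193  0.99076982 -0.13511985 -0.00531647] 0.03144261706030112 [-1.20590076 -0.07294132 -0.3580864 ]
```

View pics/side9c.png

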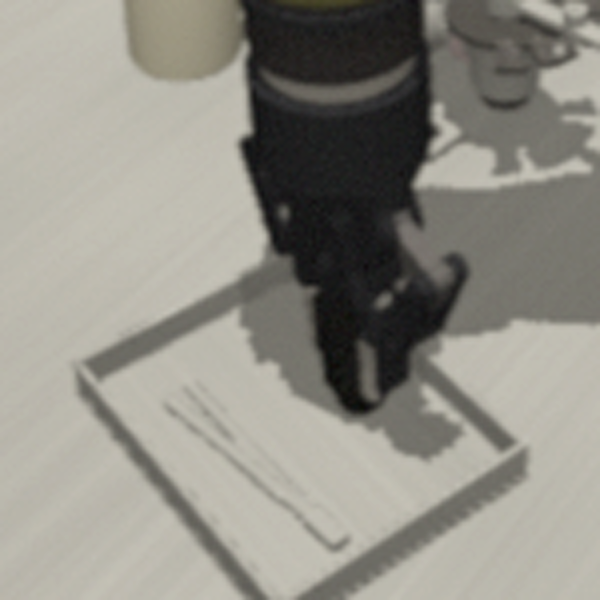

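Emit:
jog_arm([
  [25,[3,0,2],[0.015,-0.01,0]],
  [25,[3,0,1],[0.015,-0.01,0]],
  [25,[3,0,0],[0.015,-0.01,0]],
])

```text
clock: 9.7
tcp_pos: [0.5213, 0.3208, 0.0302]
eef_rot: [-0.0, 0.991, -0.135, 0.0]
ft_force: [0.4, 0.4, -0.1]
gripper_width: 0.0313
```

```bash
cat > st.py <<'E'
from plant import manip
from h import R
s=manip.read_state();q=s['eef_rot'];z=R.from_quat([q[1],q[2],q[3],q[0]]).as_matrix()[:,2]
print(s['clock'],s['tcp_pos'],'toolz',z,'corr wx,wy',-z[1],z[0],s['gripper_width'],s['ft_force'])
E
python3 st.py
```

```text
9.7 [0.52127863 0.32082208 0.03015963] toolz [ 9.09608226e-04  4.86714361e-04 -9.99999468e-01] corr wx,wy -0.0004867143605164969 0.000909608225537936 0.03131758572940442 [ 0.41079468  0.42573901 -0.10279414]
```

Emit:
jog_arm([
  [25,[0,0,-2],[0,0,0]],
  [25,[0,0,-3],[0,0,0]],
  [25,[0,0,-4],[0,0,0]],
  [25,[0,0,-5],[0,0,0]],
])

```text
clock: 10.03
tcp_pos: [0.5214, 0.3209, 0.0253]
eef_rot: [-0.0, 0.991, -0.135, 0.001]
ft_force: [0.6, 0.0, -0.3]
gripper_width: 0.0315
```

```bash
python3 st.py
```

```text
10.0333 [0.52142735 0.32092611 0.02533384] toolz [ 1.25506270e-03  7.17984203e-04 -9.99998955e-01] corr wx,wy -0.0007179842032998863 0.0012550626989914079 0.03151715023442864 [ 0.57098042  0.00228076 -0.29514584]
```

Emit:
jog_arm([
  [25,[0,0,-1],[0,0,0]],
  [25,[0,0,-1.5],[0,0,0]],
  [25,[0,0,-2],[0,0,0]],
])

```text
clock: 10.28
tcp_pos: [0.5214, 0.3211, 0.0244]
eef_rot: [-0.001, 0.991, -0.135, 0.001]
ft_force: [-3.3, -2.6, 14.3]
gripper_width: 0.0314
```

Emit:
jog_arm([
  [25,[0,0,-0.5],[0,0,0]],
  [25,[0,0,-1],[0,0,0]],
])

```text
clock: 10.45
tcp_pos: [0.5216, 0.3212, 0.0244]
eef_rot: [-0.001, 0.991, -0.135, 0.001]
ft_force: [-3.7, -2.8, 13.7]
gripper_width: 0.0314
```

Contact at TCP z = 0.0244 with 14 N, which matches the tray floor. Releasing gently.

Emit:
jog_arm([
  [31,[0,0,0.5],[0,0,0]],
  [34,[0,0,0.5],[0,0,0]],
  [38,[0,0,0.5],[0,0,0]],
  [44,[0,0,0.5],[0,0,0]],
  [50,[0,0,0.5],[0,0,0]],
], force=20)

```text
clock: 10.87
tcp_pos: [0.5215, 0.3212, 0.0247]
eef_rot: [-0.001, 0.991, -0.135, 0.001]
ft_force: [0.2, 0.2, 0.2]
gripper_width: 0.0501
```

```bash
python3 st.py
python3 - <<'E'
from plant import manip
import cv2
n,(x0,y0)=("side",(160,250))
c=manip.read_camera(n)["image"][:,:,::-1]
a=c[y0:y0+100,x0:x0+120];cv2.imwrite(f"pics/{n}10c.png",cv2.convertScaleAbs(cv2.resize(a,None,fx=5,fy=5,interpolation=cv2.INTER_CUBIC),alpha=1.8))
E
```

```text
10.8667 [0.52149204 0.32115347 0.02466226] toolz [ 0.00165293  0.00111201 -0.99999802] corr wx,wy -0.0011120089736108218 0.001652926740871689 0.05014472630486535 [0.15318138 0.23416005 0.18643367]
```

View pics/side10c.png

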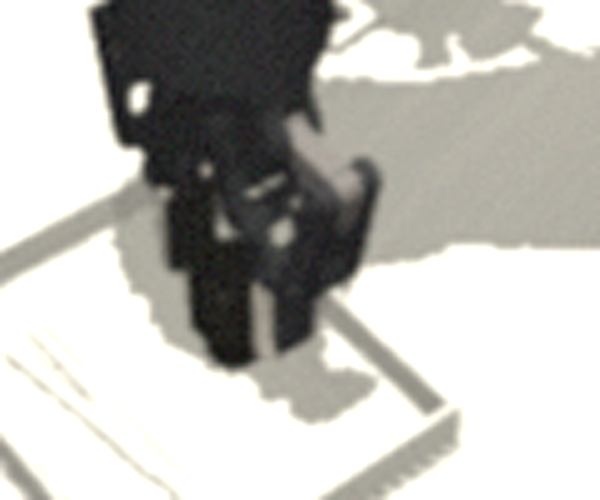

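Open and force-free, so I'm retreating straight up.

Emit:
jog_arm([
  [50,[0,0,8],[0,0,0]],
  [50,[0,0,20],[0,0,0]],
  [50,[0,0,40],[0,0,0]],
  [50,[0,0,70],[0,0,0]],
  [50,[0,0,100],[0,0,0]],
])

```text
clock: 11.33
tcp_pos: [0.521, 0.3208, 0.1263]
eef_rot: [-0.0, 0.991, -0.135, 0.0]
ft_force: [0.8, 1.2, -0.6]
gripper_width: 0.0498
```

Emit:
jog_arm([
  [50,[0,0,30],[0,0,0]],
  [50,[-25,10,60],[0,0,0]],
  [50,[-55,20,80],[0,0,0]],
  [50,[-85,30,80],[0,0,0]],
  [50,[-85,30,80],[0,0,0]],
])

```text
clock: 11.75
tcp_pos: [0.4327, 0.3527, 0.2097]
eef_rot: [-0.002, 0.991, -0.134, 0.001]
ft_force: [0.3, -0.4, -0.4]
gripper_width: 0.0501
```

```bash
python3 st.py
python3 - <<'E'
from plant import manip
import cv2
for n,(x0,y0,w) in dict(side=(120,180,160),top=(100,140,180)).items():
    c=manip.read_camera(n)["image"][:,:,::-1];cv2.imwrite(f"pics/{n}11.png",c)
    a=c[y0:y0+150,x0:x0+w];cv2.imwrite(f"pics/{n}11c.png",cv2.convertScaleAbs(cv2.resize(a,None,fx=4,fy=4,interpolation=cv2.INTER_CUBIC),alpha=1.4))
E
```

```text
11.75 [0.43271607 0.35271235 0.20971248] toolz [ 0.00186337  0.00412494 -0.99998976] corr wx,wy -0.004124944319330252 0.001863374665867628 0.0501489830282245 [ 0.28318109 -0.35247646 -0.36946894]
```

View pics/side11c.png

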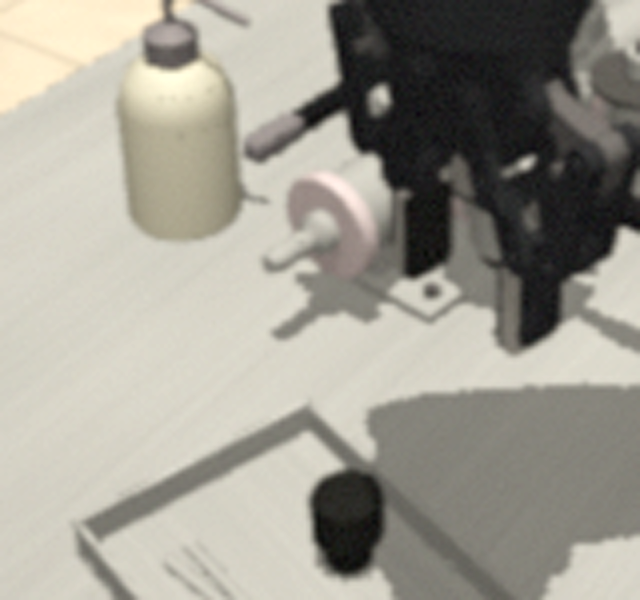

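View pics/top11c.png

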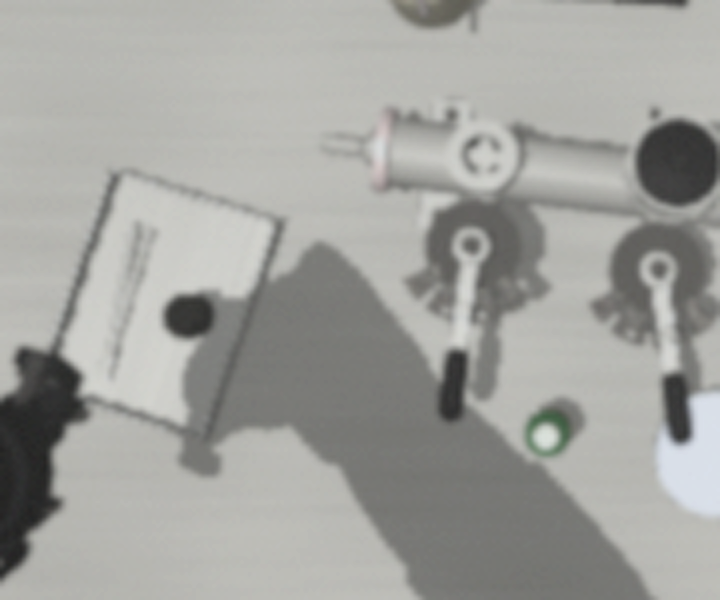

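The stopper stands upright in the tray (top px ≈ (147,219)), the lever is between the studs, and the bottle and forceps are in place. I'll do a numeric check, then hand in.

Run:
```python
from h import *
from plant import manip
t0=cv2.imread("pics/top0.png");t=cv2.imread("pics/top11.png")
S=np.array([.5702,.1113]);yaw=-.1153
b,_,_=blobs('top',t,(0,0,0),(48,48,48),(190,165,345,260))
for r in b:
    print(np.round(r[:2],1),r[6])
    if 208<r[0]<218:
        g=ray('top',r[0],r[1],.096)[:2];a=np.arctan2(*(g-S)[::-1]);print('theta',((a-np.pi-yaw)+np.pi)%(2*np.pi)-np.pi)
b,_,_=blobs('top',t,(0,0,0),(55,55,55),(135,205,160,232))
c=np.array([.5295,.3414]);x=np.array([.958,-.287]);y=np.array([.287,.958])
for r in b: p=ray('top',r[0],r[1],.04)[:2];print('stopper',r[:2],p,(p-c)@x,(p-c)@y)
print(cv2.absdiff(t0,t)[225:260,230:345].max())
s=manip.read_state();print(abs(s['joint_vel']).max(),s['ft_force'])
manip.hand_in()
```

```text
[269.2 180. ] 280
[321.  186.9] 290
[212.8 236.6] 66
theta -0.01022086897946961
[268.9 241.1] 55
[326.7 243.8] 62
stopper (np.float64(147.16666666666666), np.float64(218.70238095238096)) [0.5209485 0.3183741] -0.0015838982377094878 -0.024513094705045504
42
0.033085924941627126 [-0.17689908  0.49175637 -0.41197732]
the job is handed in; nothing more can be done
```

I vented the left station, which was the stoppered one, pulled its stopper and stood it upright in the tray. The job was handed in at about 12 s of the 54 s; hand-in gives no verdict.

- **Lever:** I swung it by its grip from about -0.26 rad into the vent notch, and it reads about -0.01 rad in the last top view.
- **Stopper:** I pulled it out with slight rocking at roughly 16 N and set it on the tray floor with about 14 N of contact before opening the fingers. The last pictures show it upright at about (-2, -25) mm in the tray frame, clear of the forceps.
- **Everything else:** The other two grips and the funnels show within 0.3 px of where they began. The sample bottle and forceps look unmoved. The arm was clear of everything, with about 0.5 N on the wrist.
- **Disagreement:** The side camera put points 4–10 mm further to +y than the top camera. I used the top view or a mean of the two, and the contacts at the lever, stopper and tray floor matched that.

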